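Load the transport tote, heaviest lowest

TASK

Pack the grey tote for carrying, heaviest part lowest: lay the dark steel plate flat on its floor, then the aluminium clamp block flat on the plate, and last the light blue tube rack upright on the block, so that nothing heavy presses on the tubes. Put each part in the middle of the tote, lengthwise, set it down rather than dropping it, and let go; leave the two bottles behind standing where they are.

Things in the scene. Friction and masses are not known exactly. Their poses are not given: they have to be found in the camera images.
- tote: Open grey plastic tote, fixed to the table for loading. Outside 140 x 240 mm (with rim flange 154 x 254 mm; two small black handles stick out to 134 mm from the centre at its short ends, 36 mm up), 60 mm high; floor and walls 5 mm thick, so 130 x 230 mm and 55 mm deep inside. Origin: centre of its underside. y runs along its 240 mm length, x across it, z up.
- steel_plate: Dark steel baseplate with four counterbored screw holes near its corners, 48 x 116 x 20 mm, the heaviest part (about 0.8 kg). It lies flat on the table; origin: centre of its underside, y along its 116 mm length, x across its 48 mm width, z up. Either end may lie either way.
- clamp_block: Bright aluminium clamp block with a dark slit across it, 50 x 90 x 30 mm, about 0.3 kg, flat top. It lies flat on the table; origin: centre of its underside, y along its 90 mm length, x across its 50 mm width, z up. Either end may lie either way.
- tube_rack: Blue microtube rack full of small tubes, the lightest part (about 0.1 kg): 62 mm wide, 200 mm long, 47 mm high over the tube caps; its open frame is a base board 3 mm thick, two end walls, and a top board whose upper face is 40 mm and lower face 36 mm above the underside and which spans the full 62 x 200 mm. It is taken across its 62 mm width. Origin: centre of its underside, y along its length, x across it, z up. Either end may lie either way.
- wash_bottle: Squeeze bottle with a red cap and bent spout, 66 mm body, 201 mm high, standing at the back right of the table; bystander. Origin: at the underside; the bottle body is centred 22 mm from it along the bottle's own y.
- reagent_bottle: Small bottle with a black cap, 49 mm across, 94 mm high, standing at the back of the table; bystander. Origin: centre of its underside.
Mind the look-alikes: they are no part of the job. Leave any yellow look-alike of the clamp_block alone.

How it is judged (in metres and radians):
On the way, in this order (a step that is already met when the one before it is completed fails the run):
1. the steel plate lies flat on the tote's floor, in the middle (z of steel_plate in the frame of tote between 0.001 and 0.009 m and horizontal distance between steel_plate and tote below 0.035 m and angle between steel_plate's own z axis and vertical below 0.06 rad and angle between the y axis of steel_plate and the y axis of tote, either way round below 0.3 rad), for 0.2 s.
2. the clamp block lies flat on the steel plate in the tote (all of step 1 and z of clamp_block in the frame of tote between 0.021 and 0.029 m and horizontal distance between clamp_block and tote below 0.035 m and angle between clamp_block's own z axis and vertical below 0.06 rad and angle between the y axis of clamp_block and the y axis of tote, either way round below 0.3 rad), for 0.2 s.
3. the tube rack stands on the clamp block in the tote (all of step 2 and z of tube_rack in the frame of tote between 0.051 and 0.059 m and horizontal distance between tube_rack and tote below 0.035 m and angle between tube_rack's own z axis and vertical below 0.06 rad and angle between the y axis of tube_rack and the y axis of tote, either way round below 0.3 rad), for 0.2 s.
At the end, for the whole second after the job is handed in: In the tote, from the floor up: steel plate, clamp block, tube rack, each resting on the one below (heights within 4 mm), upright and level within 0.06 rad, its centre within 35 mm of the tote's centre seen from above, its length along the tote's within 0.3 rad, and all at rest (all of step 3 and linear speed of each of steel_plate, clamp_block, tube_rack below 0.02 m/s and angular speed of each of steel_plate, clamp_block, tube_rack below 0.2 rad/s); the robot touches nothing.
It fails at once if a part is dropped into the tote (moves faster than 0.6 m/s while inside it or just above) ((horizontal distance between steel_plate and tote below 0.08 m and z of steel_plate in the frame of tote below 0.08 m and linear speed of steel_plate above 0.6 m/s) or (horizontal distance between clamp_block and tote below 0.08 m and z of clamp_block in the frame of tote below 0.08 m and linear speed of clamp_block above 0.6 m/s) or (horizontal distance between tube_rack and tote below 0.08 m and z of tube_rack in the frame of tote below 0.08 m and linear speed of tube_rack above 0.6 m/s)).
It fails at once if the steel plate is laid on the tube rack (contact force between steel_plate and tube_rack above 2 N).
It fails at once if a bottle at the back is shifted by more than 30 mm or knocked over (distance of any of wash_bottle, reagent_bottle from where it was at the start of the episode above 0.03 m or angle between any of wash_bottle, reagent_bottle's own z axis and vertical above 0.4 rad).
It also fails if it takes over 72 s, if anything falls off the work surface, if the arm or the gripper's body presses on something with over 40 N, if the wrist force passes 120 N, or if a joint passes its speed limit or range.

ROBOT

A 6-joint arm with a two-finger parallel gripper is mounted at the origin on a cart in front of the work surface, level with it; the furniture and walls round the work are solid. World frame = base frame: x ahead of the robot, y to its left, z up, the work surface at z = 0. Lengths are in mm, angles in rad, forces in N, time in s.
With the tool pointing down it reaches from about 250 to 800 mm from the base axis. Payload 3.9 kg.
Tool frame: the origin (TCP) lies midway between the tips of the shut fingers; the grasp point (between the pads) lies 19 mm behind it (manip.tcp_to_grasp is the distance from the TCP to the grasp point, in mm); z points along the fingers, x is the direction in which the jaws open and shut, and the axes are right-handed (so a half turn about z gives the same grasp; the last joint's range is limited). The gripper opens to 85 mm and grips with 20 to 120 N. Pads are 22 mm wide; open, the fingers measure 114 mm over their backs; the gripper's body (76 mm by 85 mm) begins 54 mm behind the grasp point. The pads swing forward as they close: fully open they stand 13 mm farther back than shut.
Start: joints at [-1.341, 0.26, -0.138, 1.173, 0, 1.571], TCP at [119.582, -511.19, 231.304] pointing down, gripper open.
Joint ranges: [-2.78, 2.78], [-0.83, 1.72], [-1.28, 1.37], [-1.9, 2.12], [-1.57, 1.48], [-3.14, 3.14]. Speed limits (rad/s): [2.57, 2.57, 3.14, 3.14, 3.14, 3.14].

INTERFACE

Orientations are given as a unit quaternion [x, y, z, w].
In Python, from plant import manip gives the robot as it stands.
- The arm moves only by the shell command python3 -m pendant 'ROWS' [FORCE]. ROWS is JSON, a list of rows, each a list of 5 numbers: the shift along the tool's x, y, z in units of 40 mm (1.0 is 40 mm), then the turn about the tool's z in units of 10 degrees (1.0 is 10 degrees), then the opening, from 0 (shut) to 1 (fully open). A call has 1 to 12 rows; each row shifts and turns the commanded pose from where the row before left it, along the tool's axes as they then stand; what a row does not reach is not made up. A row lasts 1/8 s, in which the tool goes at most 62.5 mm and 10.7 degrees, less where a joint would pass 70% of its speed; a pose out of reach is approached as far as the arm can. A call is refused whole if a number of a shift passes 1 or a number of a turn 1, either way. A call with a gripper value outside its range is refused whole. The fingers move at their own pace and stop on an object; FORCE is the grip in N (left out, the last holds). Time passes only in rows, so rows that do not move let the fingers close. It gives the time, the measured TCP pose, the force and the opening at its end, in the units of the state.
- manip.sense(): the state, without advancing time (a new reading comes with each control period).
- manip.read_camera(name): name is "scene" or "side" or "wrist"; returns the picture (480x640x3 uint8, red, green, blue); there is no depth.
- manip.calibration(name): a dict with "vertical_fov" (degrees; the focal length in pixels is half the picture's height over the tangent of half this angle, whatever the lens; pixels are square), "cx", "cy" (the principal point, pixels), "k1" (the pictures are not rectified: a ray, as slopes to the right and down, at radius r is drawn at 1 + k1 r^2 times it, then the intrinsics apply), "R" (3x3) and "t" (3): a world point X has camera coordinates R X + t; the wrist camera has in their place "hand_eye" (4x4, takes a point from camera to tool coordinates, whose origin is the TCP and whose axes are the tool frame's). Camera axes: x right, y down, z forward; pixel columns grow to the right and rows downward; lengths in mm; the calibration is good to about 2 mm. A picture is of the moment at which its call begins: read the wrist's pose just before it. calibration takes no time and is no camera call.
- manip.hand_in(): hands the job in, once; it reports no verdict.
The state is a dict: "time": time; "qpos": joint angles; "dq": joint speeds; "joint_efforts": joint torques, N m; "position": TCP position; "eef_rot": TCP orientation; "wrist_force": force on the tool from outside, world axes, zero at the start; "moment": the same for the moment, N m; "finger_gap": finger opening in mm.
Only numpy, scipy, OpenCV 4.12 (cv2) and the standard library are available. Lean on these libraries where they do the work, as an engineer would, in place of code of your own. Each camera call takes 0.05 s, during which the arm holds its last target.

## Working session

There is one attempt and no reset: what is moved stays moved. The work goes in short steps, Python scripts to look and compute and a shell command to move; the robot and the scene stay as the last step left them, time stands still between calls to the robot, and variables do not carry over. Pictures are saved under pics/ and viewed, and the job is handed in when it is done.

```bash
ls; mkdir -p pics; python3 - <<'E'
from plant import manip
import cv2
print(manip.sense())
for n in ["scene","side","wrist"]:
    c=manip.calibration(n);print(n,c)
    cv2.imwrite(f"pics/{n}0.png",manip.read_camera(n)[:,:,::-1])
print(manip.tcp_to_grasp)
E
```

```text
pics
{'time': 0.0, 'qpos': array([-1.34099003e+00,  2.60660486e-01, -1.39387490e-01,  1.17266517e+00,
        3.77650786e-05,  1.57077965e+00]), 'dq': array([ 1.68781326e-03, -1.29663625e-04,  5.37100485e-05, -1.44548287e-03,
        9.68528665e-04, -3.44316868e-04]), 'joint_efforts': array([-1.04436156e-03, -4.05679464e+01,  2.53921884e+01,  1.86685938e-02,
       -2.63669708e-04, -2.43600255e-06]), 'position': array([ 119.44718489, -510.53793368,  230.47024646]), 'eef_rot': array([ 7.83518981e-01, -6.21367112e-01, -7.39191080e-04, -6.10333026e-04]), 'wrist_force': array([-0.92023752,  0.35931146,  0.27648107]), 'moment': array([ 0.0238053 , -0.04275844, -0.01600501]), 'finger_gap': 85.73346761261968}
scene {'vertical_fov': 54.24997431459896, 'cx': 320.4677117909659, 'cy': 237.97514127751592, 'k1': -0.01709551023461511, 'R': array([[ 0.8067387 , -0.59079465, -0.01159092],
       [-0.45079517, -0.60264849, -0.65848197],
       [ 0.38204238,  0.53644802, -0.75250724]]), 't': array([-610.93462607,  150.09507099,  763.24396769])}
side {'vertical_fov': 56.416600796732915, 'cx': 318.45488945013705, 'cy': 237.4788710661882, 'k1': -0.022641478332421403, 'R': array([[-0.94946489, -0.31310307, -0.02197486],
       [-0.19161315,  0.63365807, -0.74950774],
       [ 0.24859772, -0.70742061, -0.66163076]]), 't': array([473.87107102, 267.07985503, 692.0457645 ])}
wrist {'vertical_fov': 68.45387313229395, 'cx': 318.1566032394525, 'cy': 234.22731569696683, 'k1': -0.022768266488348378, 'hand_eye': array([[ 9.99999916e-01,  3.43877916e-04, -2.24953570e-04,
         5.30901027e-01],
       [-2.59487093e-04,  9.52929263e-01,  3.03192598e-01,
        -7.84702537e+01],
       [ 3.18626078e-04, -3.03192514e-01,  9.52929272e-01,
        -1.43005168e+02],
       [ 0.00000000e+00,  0.00000000e+00,  0.00000000e+00,
         1.00000000e+00]])}
18.700000000000003
```

View pics/scene0.png

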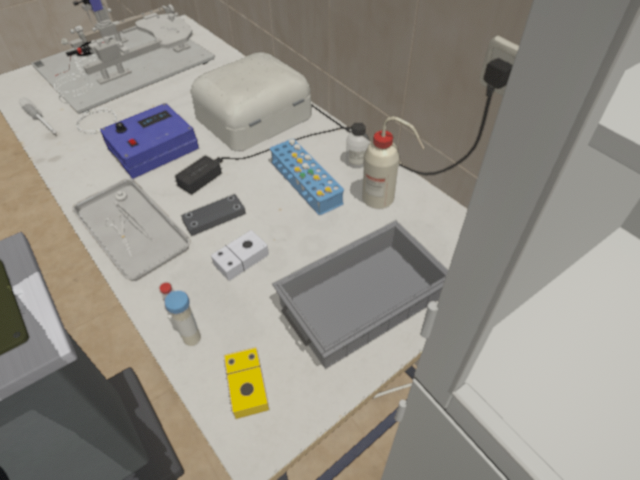

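View pics/side0.png

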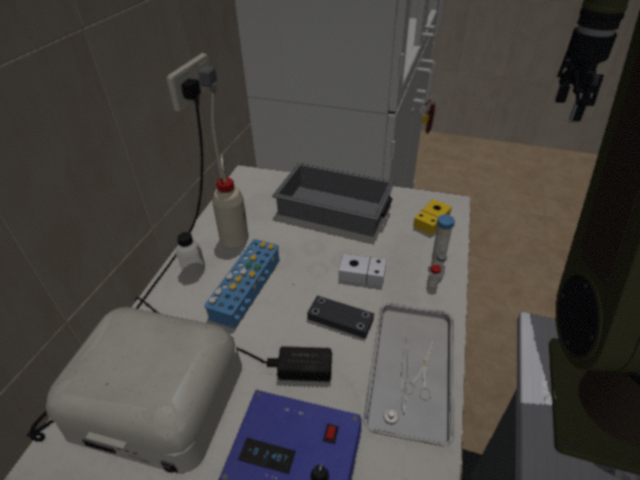

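View pics/wrist0.png

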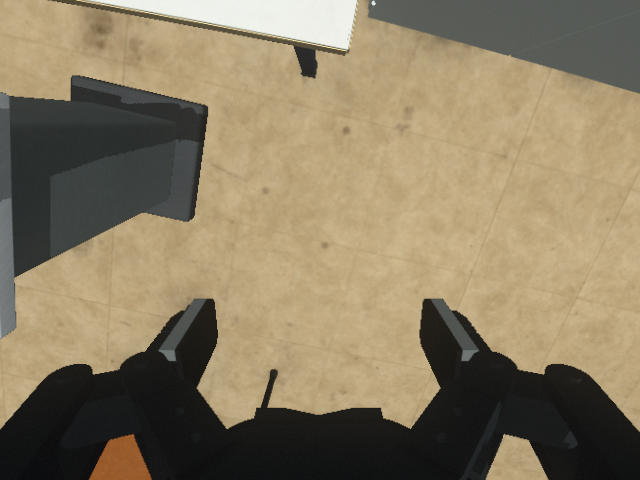

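Scene view: the steel plate candidates are the dark grey bar with four holes at (213,214) and the black adapter with a cable at (198,174). The bar with holes fits. The clamp block candidates are the bright slitted block at (240,255) and the yellow one at (246,382). The bright one fits. The rack is at (306,175) and the tote at (362,290). Next I'll confirm with an enlarged crop and measure.

```bash
cat > h.py <<'E'
import numpy as np, cv2
from plant import manip
from scipy.spatial.transform import Rotation as Ro
def cam(name,st=None):
    c=manip.calibration(name); f=240/np.tan(np.radians(c['vertical_fov']/2))
    K=np.array([[f,0,c['cx']],[0,f,c['cy']],[0,0,1.]]); 
    if name=='wrist':
        H=np.array(c['hand_eye']);T=np.eye(4);T[:3,:3]=Ro.from_quat(st['eef_rot']).as_matrix();T[:3,3]=st['position']
        E=np.linalg.inv(T@H);R,t=E[:3,:3],E[:3,3]
    else: R,t=np.array(c['R']),np.array(c['t'])
    return K,np.array([c['k1'],0,0,0,0]),R,t
def ray(C,uv):
    K,d,R,t=C
    n=cv2.undistortPoints(np.array(uv,float).reshape(-1,1,2),K,d).reshape(-1,2)
    D=np.c_[n,np.ones(len(n))]@R; return -R.T@t,D
def plane(C,uv,z):
    o,D=ray(C,uv); return o+D*((z-o[2])/D[:,2])[:,None]
def proj(C,X):
    K,d,R,t=C
    return cv2.projectPoints(np.array(X,float).reshape(-1,1,3),cv2.Rodrigues(R)[0],t,K,d)[0].reshape(-1,2)
E
python3 - <<'E'
import cv2,numpy as np
im=cv2.imread('pics/scene0.png');s=cv2.imread('pics/side0.png')
a=cv2.resize(im[135:285,165:365],None,fx=4,fy=4,interpolation=cv2.INTER_CUBIC)
b=cv2.resize(s[225:350,200:400],None,fx=4,fy=4,interpolation=cv2.INTER_CUBIC)
c=cv2.resize(im[215:370,260:460],None,fx=4,fy=4,interpolation=cv2.INTER_CUBIC)
cv2.imwrite('pics/a.png',a[:600]);cv2.imwrite('pics/b.png',b);cv2.imwrite('pics/c.png',c[:600])
E
```

```text
(no output)
```

View pics/a.png

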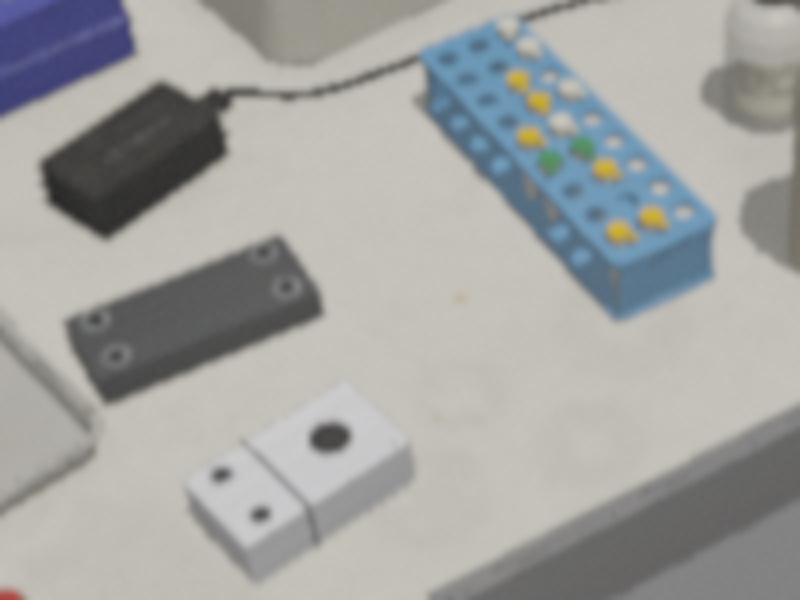

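View pics/b.png

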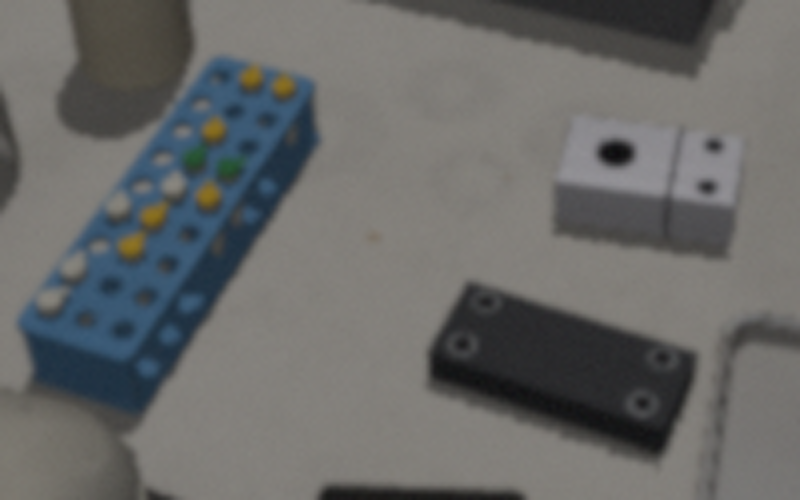

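View pics/c.png

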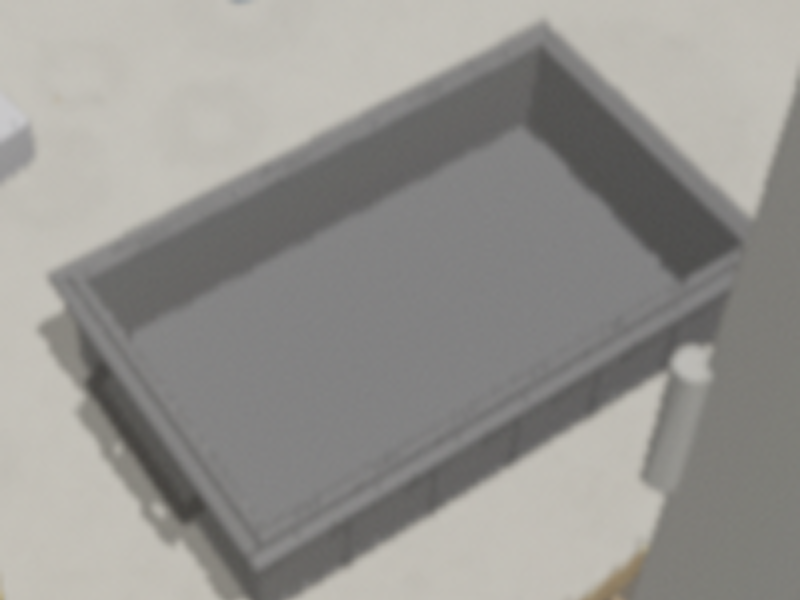

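```bash
cat >> h.py <<'E'
def rect(P):
    """P: 4 corners in order; returns centre, yaw of long axis, side lengths"""
    P=np.array(P)[:,:2]; c=P.mean(0)
    e1=(P[1]-P[0]+P[2]-P[3])/2; e2=(P[2]-P[1]+P[3]-P[0])/2
    l1,l2=np.linalg.norm(e1),np.linalg.norm(e2)
    L=e1 if l1>l2 else e2
    return c.round(1),round(np.degrees(np.arctan2(L[1],L[0]))%180,1),round(max(l1,l2),1),round(min(l1,l2),1)
E
python3 - <<'E'
from h import *
S=cam('scene');D=cam('side')
f=lambda p,o:(np.array(p)+.5)/4-.5+np.array(o)
A=(165,135);B=(200,225);Cc=(260,215)
for n,C,o,p,z in [
 ('plate',S,A,[(67,323),(281,236),(321,293),(102,382)],20),
 ('plate',D,B,[(470,284),(695,352),(665,432),(432,355)],20),
 ('block',S,A,[(187,487),(345,383),(412,448),(255,545)],30),
 ('block',D,B,[(575,117),(743,135),(735,205),(557,185)],30),
 ('rack',S,A,[(422,52),(510,20),(713,218),(615,265)],40),
 ('rack',D,B,[(218,58),(314,82),(125,360),(22,322)],40),
 ('tote',S,Cc,[(50,278),(545,22),(765,240),(262,568)],60)]:
    P=plane(C,f(p,o),z);print(n,rect(P),P[:,:2].round().tolist())
p=[(310,166),(393,181),(377,232),(275,194)]
P=plane(D,p,60);print(P.round())
E
python3 - <<'E'
import cv2
s=cv2.imread('pics/side0.png')
cv2.imwrite('pics/d.png',cv2.resize(s[145:245,250:410],None,fx=5,fy=5,interpolation=cv2.INTER_CUBIC))
E
```

```text
plate (array([471. , -39.8]), np.float64(175.0), np.float64(112.7), np.float64(46.4)) [[417.0, -12.0], [529.0, -21.0], [525.0, -68.0], [413.0, -58.0]]
plate (array([468.1, -36.8]), np.float64(175.2), np.float64(112.4), np.float64(46.9)) [[523.0, -65.0], [411.0, -56.0], [413.0, -8.0], [526.0, -19.0]]
block (array([ 460.1, -165.2]), np.float64(5.9), np.float64(85.2), np.float64(49.2)) [[413.0, -147.0], [501.0, -135.0], [505.0, -187.0], [422.0, -193.0]]
block (array([ 458. , -161.5]), np.float64(8.1), np.float64(87.2), np.float64(49.9)) [[504.0, -180.0], [418.0, -192.0], [412.0, -143.0], [499.0, -131.0]]
rack (array([673.5, -60.2]), np.float64(86.7), np.float64(192.7), np.float64(55.5)) [[652.0, 39.0], [706.0, 33.0], [697.0, -158.0], [639.0, -155.0]]
rack (array([672. , -60.1]), np.float64(86.7), np.float64(194.8), np.float64(55.9)) [[694.0, -159.0], [638.0, -156.0], [650.0, 40.0], [705.0, 34.0]]
tote (array([ 578.8, -360.4]), np.float64(177.8), np.float64(249.3), np.float64(146.6)) [[458.0, -280.0], [709.0, -294.0], [698.0, -436.0], [451.0, -431.0]]
[[ 663. -434.   60.]
 [ 451. -427.   60.]
 [ 447. -233.   60.]
 [ 702. -297.   60.]]
```

View pics/d.png

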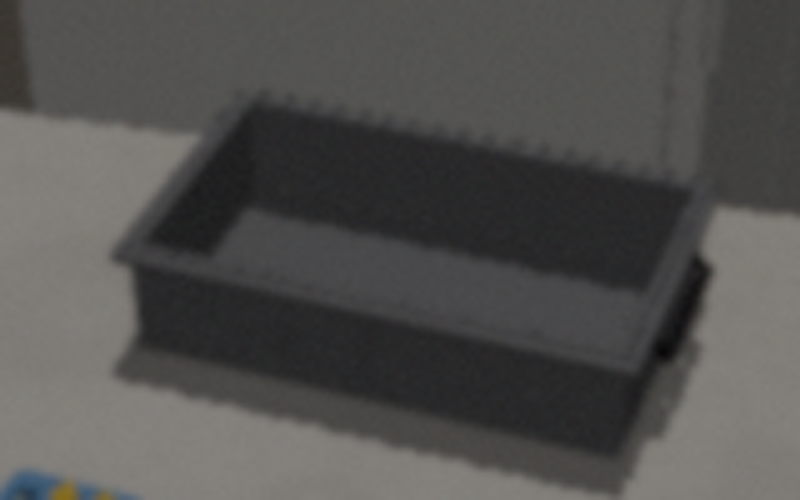

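```bash
python3 - <<'E'
from h import *
D=cam('side')
p=(np.array([(115,256),(242,92),(713,183),(625,368)])+.5)/5-.5+np.array([250,145])
P=plane(D,p,60);print(rect(P),P.round(1).tolist())
st=manip.sense();print(Ro.from_quat(st['eef_rot']).as_matrix().round(3))
E
```

```text
(array([ 579. , -357.3]), np.float64(177.0), np.float64(243.9), np.float64(149.2)) [[704.5, -289.3, 60.0], [697.0, -438.3, 60.0], [452.8, -425.4, 60.0], [461.6, -276.4, 60.0]]
[[ 0.228 -0.974 -0.   ]
 [-0.974 -0.228  0.001]
 [-0.002 -0.    -1.   ]]
```

```bash
python3 - <<'E'
from h import *
print(plane(cam('side'),[(232,246),(190,272),(310,340)],0).round(), plane(cam('scene'),[(378,208),(355,166),(190,345)],0).round())
E
python3 -m pendant '[[-0.4,-0.47,0,0,1],[-0.8,-0.94,0,0,1],[-0.8,-0.94,0,0,1],[-0.8,-0.94,0,0,1],[-0.8,-0.94,0,0,1],[-0.8,-0.94,0,0,1],[-0.8,-0.94,0,0,1],[-0.8,-0.94,0,0,1],[-0.8,-0.94,0,0,1],[-0.8,-0.94,0,0,1],[-0.8,-0.94,0,0,1],[-0.8,-0.94,0,0,1]]'
python3 -m pendant '[[0,0,0,-1,1],[0,0,0,-1,1],[0,0,0,-1,1],[0,0,0,-1,1],[0,0,0,-1,1],[0,0,0,-1,1],[0,0,0,-1,1],[0,0,0,-1,1],[0,0,0,-1,1],[0,0,0,-1,1],[0,0,0,-1,1],[0,0,0,-1,1]]'
python3 -m pendant '[[0,0,0,-1,1],[0,0,0,-1,1],[0,0,0,-1,1],[0,0,0,-1,1],[0,0,0,-0.2,1],[0,0,0,0,1]]'
cat > look.py <<'E'
import sys
from h import *
st=manip.sense(); im=manip.read_camera('wrist')
cv2.imwrite(f'pics/{sys.argv[1]}.png',im[:,:,::-1])
np.save(f'pics/{sys.argv[1]}.npy',np.r_[st['position'],st['eef_rot']])
R=Ro.from_quat(st['eef_rot']).as_matrix()
print(st['time'],st['position'].round(1),'toolx deg',np.degrees(np.arctan2(R[1,0],R[0,0])).round(2),'q',st['qpos'].round(2),'gap',st['finger_gap'].round(1),'F',st['wrist_force'].round(1))
print(R.round(3).tolist())
E
python3 look.py w1
```

```text
[[ 756. -163.    0.]
 [ 804.  -64.    0.]
 [ 508.   22.    0.]] [[ 746. -210.    0.]
 [ 791.  -82.    0.]
 [ 309. -263.    0.]]
time: 1.65
position: [456.6, -51.8, 231.3]
eef_rot: [0.784, -0.621, -0.0, -0.0]
wrist_force: [1.2, -0.3, 0.2]
finger_gap: 85.0
time: 3.15
position: [455.7, -53.3, 231.2]
eef_rot: [0.929, 0.371, -0.0, -0.0]
wrist_force: [0.1, 0.6, -0.5]
finger_gap: 85.3
time: 3.9
position: [456.3, -53.8, 231.3]
eef_rot: [0.737, 0.676, -0.0, -0.0]
wrist_force: [0.0, -0.2, 0.5]
finger_gap: 85.7Traceback (most recent call last):
  File "look.py", line 7, in <module>
    print(st['time'],st['position'].round(1),'toolx deg',np.degrees(np.arctan2(R[1,0],R[0,0])).round(2),'q',st['qpos'].round(2),'gap',st['finger_gap'].round(1),'F',st['wrist_force'].round(1))
                                                                                                                                      ^^^^^^^^^^^^^^^^^^^^^^
AttributeError: 'float' object has no attribute 'round'
```

View pics/w1.png

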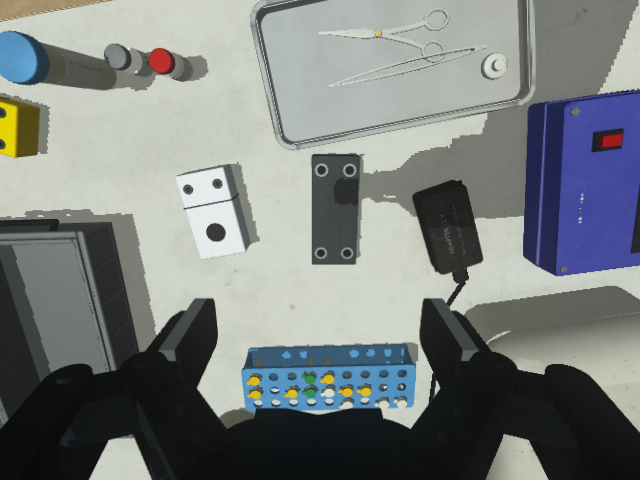

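Wrist view: plate at about (335,209), clean bright block at (213,212), rack at (330,380). I'll enlarge for corners.

```bash
sed -i "s/st\['finger_gap'\].round(1)/round(st['finger_gap'],1)/" look.py; python3 - <<'E'
import cv2
s=cv2.imread('pics/w1.png')
cv2.imwrite('pics/e.png',cv2.resize(s[140:280,170:370],None,fx=4,fy=4,interpolation=cv2.INTER_NEAREST))
E
```

```text
(no output)
```

View pics/e.png

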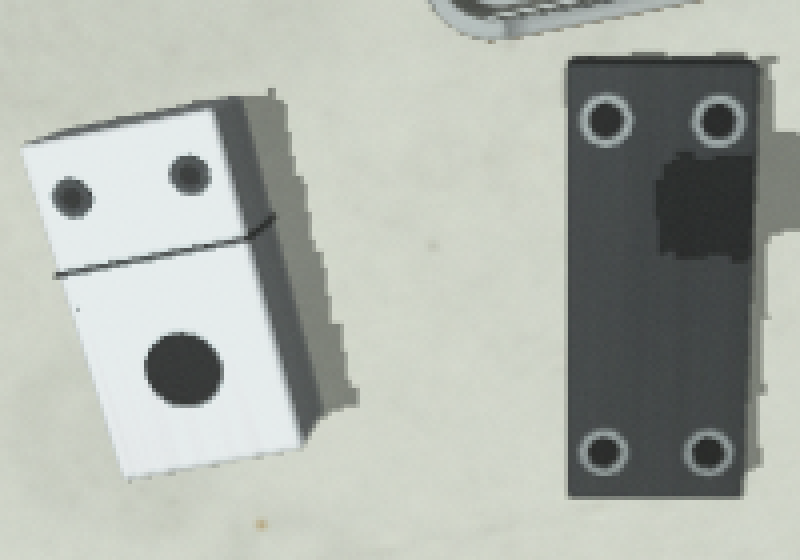

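```bash
python3 - <<'E'
from h import *
a=np.load('pics/w1.npy');C=cam('wrist',dict(position=a[:3],eef_rot=a[3:]))
f=lambda p:(np.array(p)+.5)/4-.5+np.array((170,140))
print(rect(plane(C,f([(568,64),(756,64),(743,497),(568,497)]),20)))
print(rect(plane(C,f([(22,147),(214,108),(302,447),(127,480)]),30)))
print(plane(C,[(250,407),(246,367),(414,367),(410,408)],40).round())
print(a.round(3), np.degrees(Ro.from_quat(a[3:]).as_euler('xyz')))
E
```

```text
(array([469.7, -38.4]), np.float64(175.0), np.float64(114.9), np.float64(46.8))
(array([ 459.4, -162.2]), np.float64(5.8), np.float64(88.8), np.float64(48.1))
[[ 693. -155.   40.]
 [ 636. -151.   40.]
 [ 652.   38.   40.]
 [ 711.   34.   40.]]
[456.294 -53.834 231.288   0.737   0.676  -0.     -0.   ] [-1.79982799e+02 -9.33282850e-03  8.50848692e+01]
```

```bash
python3 -m pendant '[[0.41,0.3,0.5,0,1],[0,0,1,0,1],[0,0,1,0,1],[0,0,1,0,1],[0,0,1,0,1],[0,0,0.7,0,1],[0,0,0.35,0,1],[0,0,0.2,0,1],[0,0,0,0,1]]' 60; python3 look.py w2
```

```text
time: 5.08
position: [470.5, -39.0, 1.5]
eef_rot: [0.736, 0.677, 0.0, 0.0]
wrist_force: [-0.3, 0.3, 0.7]
finger_gap: 85.3
5.075 [470.5 -39.    1.5] toolx deg 85.15 q [-0.08  0.4  -0.63  0.55  0.    0.  ] gap 85.3 F [-0.3  0.3  0.7]
[[0.085, 0.996, 0.0], [0.996, -0.085, -0.0], [0.0, 0.0, -1.0]]
```

View pics/w2.png

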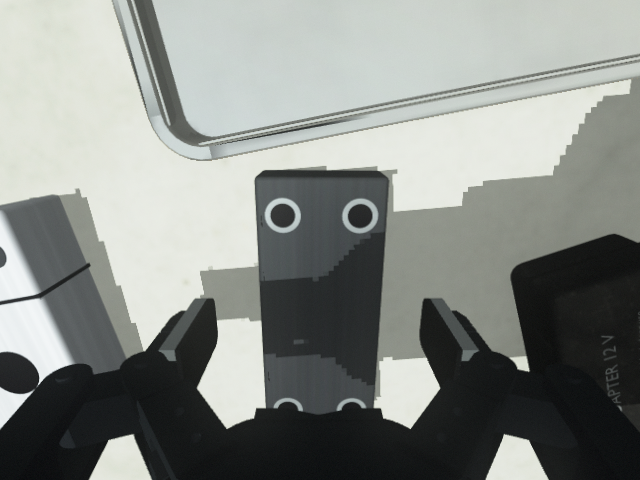

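The plate (centre column about 320) sits between the open fingers, so I'll close at 100 N and lift.

```bash
python3 -m pendant '[[0,0,0,0,0],[0,0,0,0,0],[0,0,0,0,0],[0,0,0,0,0],[0,0,0,0,0],[0,0,0,0,0]]' 100; python3 -m pendant '[[0,0,-0.3,0,0],[0,0,-0.5,0,0],[0,0,-0.5,0,0],[0,0,0,0,0]]';python3 look.py w3
```

```text
time: 5.88
position: [470.9, -38.7, 2.5]
eef_rot: [0.736, 0.677, 0.001, 0.0]
wrist_force: [-1.1, 1.6, 8.3]
finger_gap: 45.7
time: 6.38
position: [470.7, -39.2, 54.2]
eef_rot: [0.736, 0.677, 0.001, 0.001]
wrist_force: [-0.2, -0.5, -8.7]
finger_gap: 45.4
6.375 [470.7 -39.2  54.2] toolx deg 85.16 q [-0.08  0.32 -0.56  0.68 -0.    0.  ] gap 45.4 F [-0.2 -0.5 -8.7]
[[0.084, 0.996, 0.002], [0.996, -0.084, -0.0], [-0.0, 0.002, -1.0]]
```

View pics/w3.png

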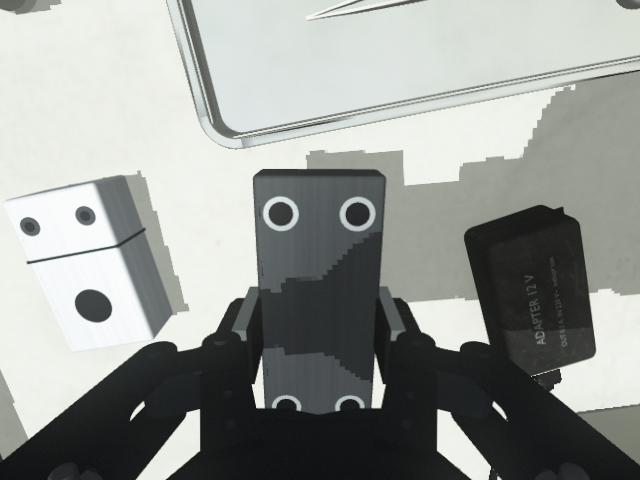

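```bash
python3 -m pendant '[[0,0,-0.6,0,0],[0,0,-0.9,0,0],[-0.4,0.18,-0.9,0,0],[-0.74,0.32,0,0,0],[-0.8,0.35,0,0,0],[-0.8,0.35,0,0,0],[-0.8,0.35,0,0,0],[-0.8,0.35,0,0,0],[-0.8,0.35,0,0,0],[-0.8,0.35,0,0,0],[-0.8,0.35,0,0,0],[-0.6,0.25,0,0,0]]';python3 -m pendant '[[-0.4,0.18,0,-0.22,0],[0,0,0,0,0],[0,0,0,0,0]]'; python3 look.py w4
```

```text
time: 7.92
position: [572.0, -343.2, 146.3]
eef_rot: [0.737, 0.676, -0.001, -0.002]
wrist_force: [-0.4, 0.9, -9.0]
finger_gap: 45.7
time: 8.3
position: [577.5, -357.8, 147.3]
eef_rot: [0.723, 0.691, -0.0, -0.002]
wrist_force: [0.5, 0.1, -8.5]
finger_gap: 45.7
8.3 [ 577.5 -357.8  147.3] toolx deg 87.35 q [-0.55  0.57  0.14  1.14  0.   -0.51] gap 45.7 F [ 0.5  0.1 -8.5]
[[0.046, 0.999, -0.004], [0.999, -0.046, 0.003], [0.003, -0.004, -1.0]]
```

View pics/w4.png

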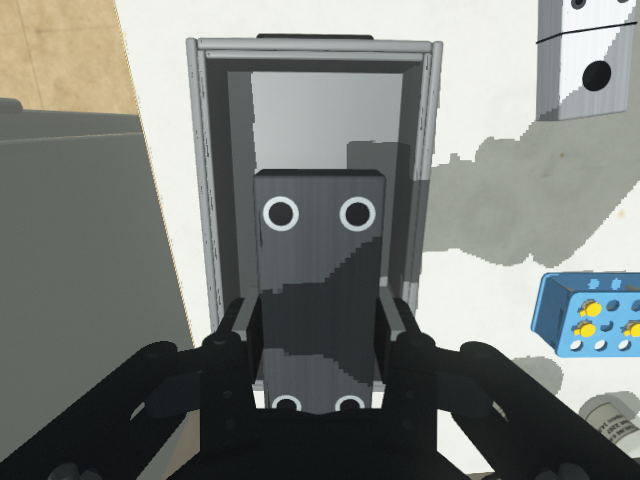

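The plate hangs between the tote walls; rim corners at the near end are about (187,39) and (442,41).

```bash
cat > tote.py <<'E'
from h import *
import sys
a=np.load(f'pics/{sys.argv[1]}.npy');C=cam('wrist',dict(position=a[:3],eef_rot=a[3:]))
P=plane(C,eval(sys.argv[2]),float(sys.argv[3]));print(P.round(1).tolist())
E
python3 tote.py w4 '[(187,39),(442,41),(212,325),(418,310)]' 60
```

```text
[[450.0, -429.1, 60.0], [457.9, -279.1, 60.0], [641.1, -440.0, 60.0], [635.7, -286.7, 60.0]]
```

```bash
python3 -m pendant '[[-0.05,0.06,0.4,0,0],[0,0,0.8,0,0],[0,0,0.8,0,0],[0,0,0.6,0,0],[0,0,0.4,0,0],[0,0,0.2,0,0],[0,0,0.15,0,0],[0,0,0.05,0,0],[0,0,0,0,0]]'; python3 look.py w5
```

```text
time: 9.48
position: [581.5, -361.3, 13.9]
eef_rot: [0.723, 0.691, 0.0, 0.001]
wrist_force: [-0.3, -0.5, -8.0]
finger_gap: 45.9
9.475 [ 581.5 -361.3   13.9] toolx deg 87.36 q [-0.56  0.67 -0.04  0.86  0.   -0.51] gap 45.9 F [-0.3 -0.5 -8. ]
[[0.046, 0.999, 0.001], [0.999, -0.046, -0.001], [-0.001, 0.001, -1.0]]
```

View pics/w5.png

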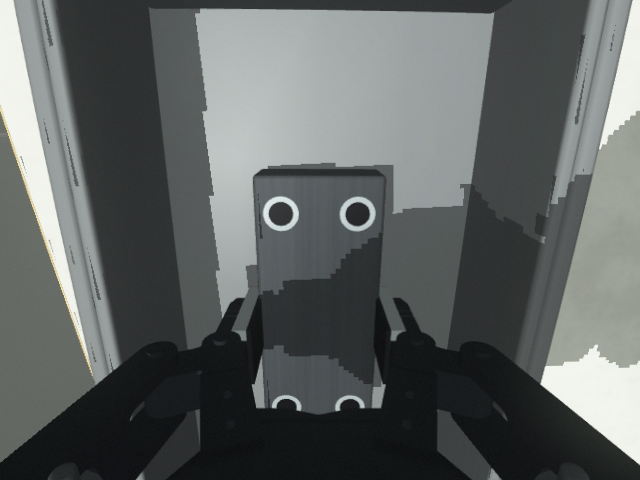

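```bash
python3 -m pendant '[[0,0,0.05,0,0],[0,0,0.05,0,0],[0,0,0.04,0,0],[0,0,0,0,0]]'
```

```text
time: 10.02
position: [581.0, -361.0, 7.7]
eef_rot: [0.723, 0.691, 0.0, -0.0]
wrist_force: [-0.6, 0.0, -8.3]
finger_gap: 45.7
```

```bash
python3 -m pendant '[[0,0,0.03,0,0],[0,0,0,0,0]]'; python3 -m pendant '[[0,0,0.02,0,0],[0,0,0,0,0]]'
```

```text
time: 10.28
position: [581.1, -361.1, 7.7]
eef_rot: [0.723, 0.691, 0.0, 0.0]
wrist_force: [-4.2, 1.5, 2.3]
finger_gap: 45.5
time: 10.52
position: [581.1, -361.1, 7.7]
eef_rot: [0.723, 0.691, 0.0, 0.0]
wrist_force: [-5.2, 2.3, 7.7]
finger_gap: 45.7
```

```bash
python3 -m pendant '[[0,0,0,0,0.65],[0,0,0,0,0.75],[0,0,0,0,0.8],[0,0,0,0,0.8],[0,0,0,0,0.8]]'; python3 -m pendant '[[0,0,-0.4,0,0.8],[0,0,-0.8,0,0.8],[0,0,-1,0,0.8],[0,0,-1,0,1],[0,0,-0.8,0,1],[0,0,0,0,1]]'; python3 look.py w6
```

```text
time: 11.15
position: [581.1, -361.1, 5.6]
eef_rot: [0.723, 0.691, 0.0, 0.0]
wrist_force: [-0.3, -0.4, 0.4]
finger_gap: 68.6
time: 11.9
position: [583.2, -362.4, 170.7]
eef_rot: [0.723, 0.691, 0.001, 0.004]
wrist_force: [0.5, -0.1, 0.2]
finger_gap: 85.5
11.9 [ 583.2 -362.4  170.7] toolx deg 87.36 q [-0.56  0.56  0.18  1.18 -0.   -0.51] gap 85.5 F [ 0.5 -0.1  0.2]
[[0.046, 0.999, 0.007], [0.999, -0.046, -0.004], [-0.004, 0.007, -1.0]]
```

View pics/w6.png

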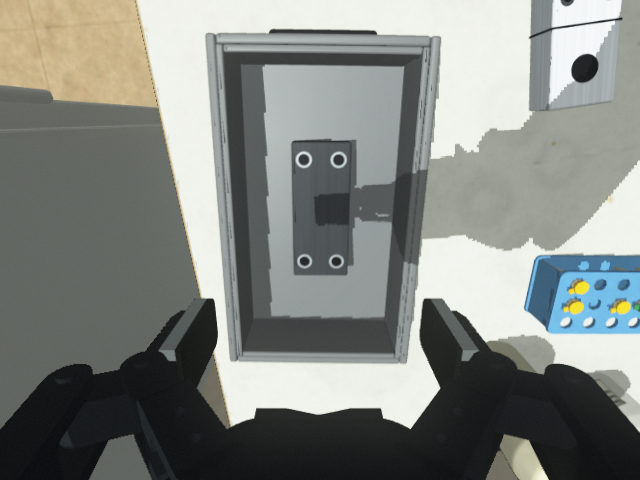

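Plate is flat in the tote, centred around (321,208); all four rim corners are visible, (206,34), (440,37), (407,362) and (231,361).

```bash
python3 - <<'E'
from h import *
a=np.load('pics/w6.npy');C=cam('wrist',dict(position=a[:3],eef_rot=a[3:]))
print(rect(plane(C,[(206,34),(440,37),(407,362),(231,361)],60)))
print(rect(plane(C,[(292,142),(351,142),(347,274),(294,275)],25)))
d=np.array([459.4-583.2,-162.2+362.4]);
R=Ro.from_quat(a[3:]).as_matrix();print(R[:2,:2].T@d/40)
E
```

```text
(array([ 578.4, -360.9]), np.float64(176.8), np.float64(249.3), np.float64(150.8))
(array([ 580. , -360.7]), np.float64(177.1), np.float64(114.6), np.float64(47.0))
[ 4.85731999 -3.32167554]
```

```bash
python3 -m pendant '[[0.4,-0.28,0,0,1],[0.69,-0.47,0,0,1],[0.69,-0.47,0,0,1],[0.69,-0.47,0,0,1],[0.69,-0.47,0,0,1],[0.69,-0.47,0,0,1],[0.69,-0.47,0,0,1],[0.32,-0.22,0,0,1],[0,0,0,-0.86,1],[0,0,0.7,0,1],[0,0,0.8,0,1],[0,0,0,0,1]]'; python3 look.py w7
```

```text
time: 13.45
position: [455.1, -160.2, 103.4]
eef_rot: [0.669, 0.743, -0.001, -0.003]
wrist_force: [-0.2, 0.6, 0.2]
finger_gap: 85.2
13.45 [ 455.1 -160.2  103.4] toolx deg 95.95 q [-0.34  0.29 -0.46  0.83 -0.   -0.44] gap 85.2 F [-0.2  0.6  0.2]
[[-0.104, 0.995, -0.006], [0.995, 0.104, 0.002], [0.002, -0.005, -1.0]]
```

View pics/w7.png

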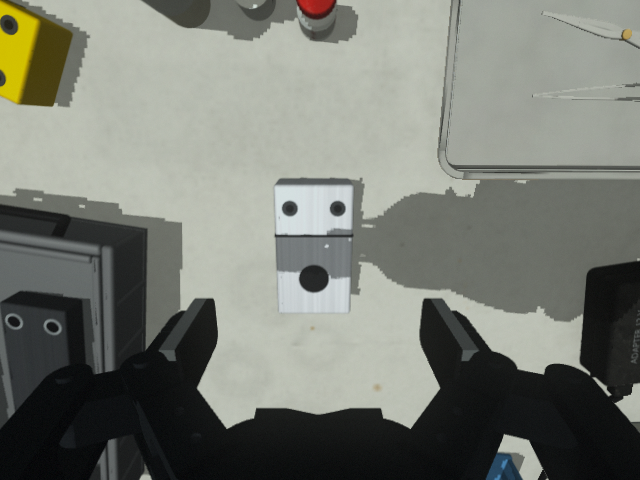

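The block is square to the tool, with top corners (275,186), (353,186), (350,313) and (277,313). It is the bright one, not the yellow one at (30,50).

```bash
python3 - <<'E'
from h import *
a=np.load('pics/w7.npy');C=cam('wrist',dict(position=a[:3],eef_rot=a[3:]))
r=rect(plane(C,[(275,186),(353,186),(350,313),(277,313)],30));print(r)
R=Ro.from_quat(a[3:]).as_matrix();print(R[:2,:2].T@(r[0]-a[:2])/40)
E
```

```text
(array([ 460.1, -162.7]), np.float64(5.5), np.float64(88.3), np.float64(49.4))
[-0.07562961  0.11811207]
```

```bash
python3 -m pendant '[[-0.07,0.12,0.4,0,1],[0,0,0.8,0,1],[0,0,0.7,0,1],[0,0,0.4,0,1],[0,0,0.1,0,1],[0,0,0,0,0],[0,0,0,0,0],[0,0,0,0,0],[0,0,0,0,0],[0,0,0,0,0],[0,0,0,0,0]]' 60;python3 -m pendant '[[0,0,-0.3,0,0],[0,0,-0.5,0,0],[0,0,-0.5,0,0],[0,0,0,0,0]]';python3 look.py w8
```

```text
time: 14.88
position: [463.6, -163.4, 10.9]
eef_rot: [0.669, 0.743, 0.001, 0.001]
wrist_force: [-1.8, 0.4, 6.5]
finger_gap: 48.8
time: 15.38
position: [463.6, -163.5, 63.2]
eef_rot: [0.669, 0.743, 0.001, 0.002]
wrist_force: [0.4, -0.4, -1.7]
finger_gap: 48.5
15.375 [ 463.6 -163.5   63.2] toolx deg 95.97 q [-0.34  0.34 -0.51  0.72 -0.   -0.44] gap 48.5 F [ 0.4 -0.4 -1.7]
[[-0.104, 0.995, 0.003], [0.995, 0.104, -0.001], [-0.001, 0.003, -1.0]]
```

View pics/w8.png

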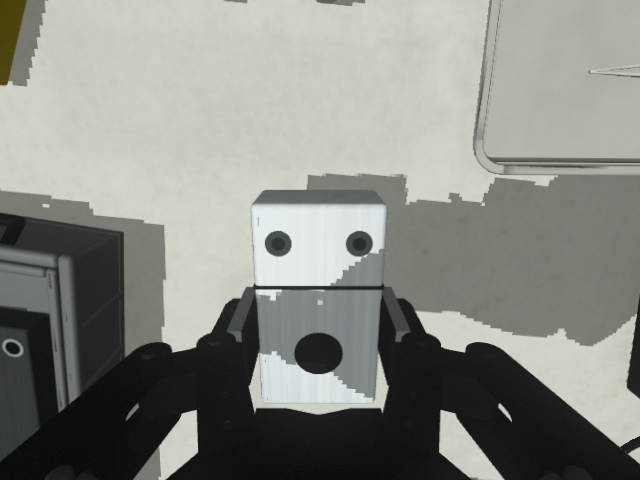

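```bash
python3 -m pendant '[[0,0,-0.7,0,0],[0,0,-0.9,0,0],[-0.4,0.18,-0.6,0,0],[-0.72,0.34,0,0,0],[-0.8,0.38,0,0,0],[-0.8,0.38,0,0,0],[-0.8,0.38,0,0,0],[-0.8,0.38,0,0,0],[-0.6,0.28,0,0,0],[-0.3,0.15,0,0.45,0],[0,0,0,0.45,0],[0,0,0,0,0]]'; python3 look.py w9
```

```text
time: 16.92
position: [581.5, -360.1, 147.7]
eef_rot: [0.725, 0.688, -0.0, -0.002]
wrist_force: [0.0, -0.2, -2.9]
finger_gap: 48.9
16.925 [ 581.5 -360.1  147.7] toolx deg 87.01 q [-0.55  0.58  0.15  1.15  0.   -0.5 ] gap 48.9 F [ 0.  -0.2 -2.9]
[[0.052, 0.999, -0.003], [0.999, -0.052, 0.002], [0.002, -0.003, -1.0]]
```

View pics/w9.png

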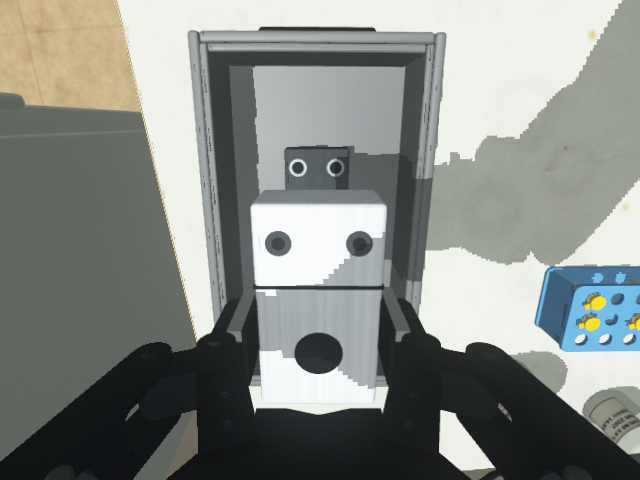

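```bash
python3 -m pendant '[[-0.02,0.03,0.4,0,0],[0,0,0.7,0,0],[0,0,0.7,0,0],[0,0,0.5,0,0],[0,0,0.25,0,0],[0,0,0.12,0,0],[0,0,0.05,0,0],[0,0,0,0,0]]'; python3 -m pendant '[[0,0,0.02,0,0],[0,0,0.02,0,0],[0,0,0,0,0]]'
```

```text
time: 17.98
position: [584.0, -361.6, 41.6]
eef_rot: [0.726, 0.688, 0.0, 0.001]
wrist_force: [1.5, 0.8, -2.3]
finger_gap: 48.6
time: 18.35
position: [583.5, -361.3, 39.4]
eef_rot: [0.726, 0.688, 0.0, 0.0]
wrist_force: [-0.7, -0.2, -3.6]
finger_gap: 48.5
```

```bash
python3 -m pendant '[[0,0,0.03,0,0],[0,0,0.03,0,0],[0,0,0,0,0]]'; python3 -m pendant '[[0,0,0.03,0,0],[0,0,0,0,0]]';  python3 -m pendant '[[0,0,0.02,0,0],[0,0,0,0,0]]'
```

```text
time: 18.73
position: [583.4, -361.2, 36.7]
eef_rot: [0.726, 0.688, -0.0, -0.0]
wrist_force: [-0.5, 0.3, -2.9]
finger_gap: 48.7
time: 18.98
position: [583.6, -361.3, 36.0]
eef_rot: [0.726, 0.688, 0.0, 0.0]
wrist_force: [-0.9, 0.6, -0.1]
finger_gap: 48.7
time: 19.23
position: [583.6, -361.4, 35.9]
eef_rot: [0.726, 0.688, 0.0, 0.0]
wrist_force: [-2.4, 1.0, 5.8]
finger_gap: 48.6
```

Contact at the expected height, so I release and retreat.

```bash
python3 -m pendant '[[0,0,0,0,0.65],[0,0,0,0,0.75],[0,0,0,0,0.8],[0,0,0,0,0.8],[0,0,0,0,0.8]]'; python3 -m pendant '[[0,0,-0.4,0,0.8],[0,0,-0.8,0,0.8],[0,0,-1,0,0.8],[0,0,-1,0,1],[0,0,-0.5,0,1],[0,0,0,0,1]]'; python3 look.py w10
```

```text
time: 19.85
position: [583.6, -361.3, 34.8]
eef_rot: [0.726, 0.688, 0.0, -0.0]
wrist_force: [-0.2, -0.1, 0.2]
finger_gap: 68.4
time: 20.6
position: [585.0, -362.2, 186.4]
eef_rot: [0.726, 0.688, 0.001, 0.003]
wrist_force: [0.7, -0.3, -0.5]
finger_gap: 85.4
20.6 [ 585.  -362.2  186.4] toolx deg 86.97 q [-0.55  0.56  0.22  1.23 -0.   -0.5 ] gap 85.4 F [ 0.7 -0.3 -0.5]
[[0.053, 0.999, 0.005], [0.999, -0.053, -0.003], [-0.003, 0.005, -1.0]]
```

View pics/w10.png

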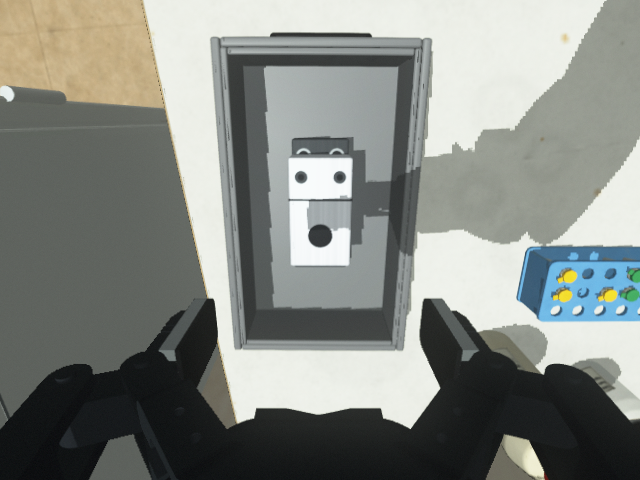

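```bash
python3 -m pendant '[[0.4,0.04,0,0,1],[0.8,0.08,0,0,1],[0.8,0.08,0,0,1],[0.8,0.08,0,0,1],[0.8,0.08,0,0,1],[0.8,0.08,0,0,1],[0.8,0.08,0,0,1],[0.8,0.08,0,0,1],[0.8,0.08,0,0,1],[0.55,0.06,0,0,1],[0,0,0,1,1],[0,0,0,1,1]]'; python3 -m pendant '[[0,0,0,1,1],[0,0,0,1,1],[0,0,0,1,1],[0,0,0,1,1],[0,0,0,1,1],[0,0,0,1,1],[0,0,0,1,1],[0,0,0,0,1]]';python3 look.py w11
```

```text
time: 22.15
position: [628.0, -68.2, 182.0]
eef_rot: [0.835, 0.55, -0.001, -0.001]
wrist_force: [0.0, -0.4, -0.2]
finger_gap: 85.6
time: 23.15
position: [628.1, -68.9, 182.1]
eef_rot: [1.0, -0.025, -0.001, -0.0]
wrist_force: [-0.2, -0.3, -0.7]
finger_gap: 85.6
23.15 [628.1 -68.9 182.1] toolx deg -2.91 q [-0.11  0.47  0.05  1.15 -0.    1.51] gap 85.6 F [-0.2 -0.3 -0.7]
[[0.999, -0.051, -0.002], [-0.051, -0.999, 0.0], [-0.002, -0.0, -1.0]]
```

View pics/w11.png

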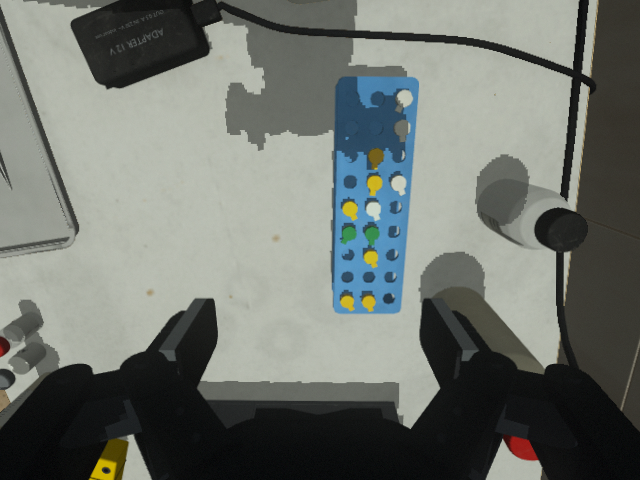

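```bash
python3 - <<'E'
from h import *
a=np.load('pics/w11.npy');C=cam('wrist',dict(position=a[:3],eef_rot=a[3:]))
P=plane(C,[(337,77),(419,79),(402,314),(334,311)],40);r=rect(P);print(r,P.round().tolist())
R=Ro.from_quat(a[3:]).as_matrix();print(R[:2,:2].T@(r[0]-a[:2])/40)
print(plane(C,[(480,195),(425,290)],0))
a=np.load('pics/w10.npy');C=cam('wrist',dict(position=a[:3],eef_rot=a[3:]))
print(rect(plane(C,[(289,158),(352,158),(350,265),(290,265)],55)))
E
```

```text
(array([674.4, -60.8]), np.float64(87.4), np.float64(197.4), np.float64(61.9)) [[648.0, 40.0, 40.0], [710.0, 36.0, 40.0], [701.0, -163.0, 40.0], [639.0, -156.0, 40.0]]
[ 1.14680712 -0.26175806]
[[ 780.89794634  -63.9096202     0.        ]
 [ 733.22350743 -159.92484182    0.        ]]
(array([ 578.7, -359.6]), np.float64(176.8), np.float64(88.4), np.float64(49.3))
```

```bash
python3 -m pendant '[[0.6,-0.12,0,0,1],[0.55,-0.13,0,0,1],[0,0,0.6,0.03,1],[0,0,0.9,0,1],[0,0,0.9,0,1],[0,0,0.7,0,1],[0,0,0.2,0,1],[0,0,0,0,1]]'; python3 look.py w12
```

```text
time: 24.2
position: [674.9, -61.6, 50.7]
eef_rot: [1.0, -0.029, -0.0, -0.0]
wrist_force: [-0.2, 0.7, 0.2]
finger_gap: 85.5
24.2 [674.9 -61.6  50.7] toolx deg -3.28 q [-0.09  0.63 -0.02  0.92  0.    1.54] gap 85.5 F [-0.2  0.7  0.2]
[[0.998, -0.057, -0.001], [-0.057, -0.998, 0.0], [-0.001, -0.0, -1.0]]
```

View pics/w12.png

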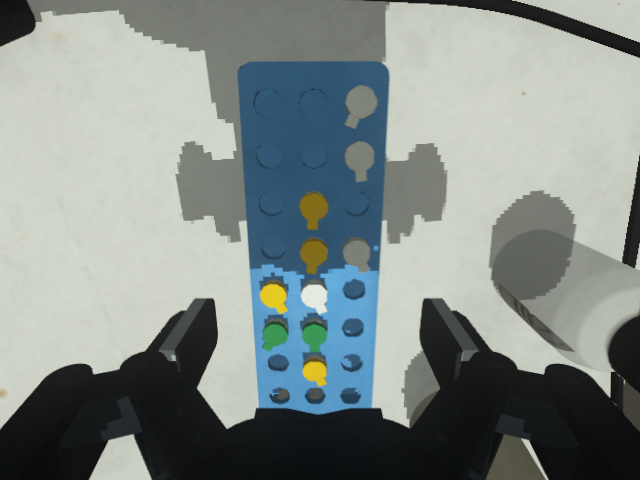

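The rack is centred between the fingers (column about 315). I'll lower and grip gently.

```bash
python3 -m pendant '[[0,0,0.4,0,1],[0,0,0.3,0,1],[0,0,0.16,0,1],[0,0,0,0,1],[0,0,0,0,0.5],[0,0,0,0,0.5],[0,0,0,0,0.5],[0,0,0,0,0.5],[0,0,0,0,0.5],[0,0,0,0,0.5]]' 35;python3 -m pendant '[[0,0,-0.2,0,0.5],[0,0,-0.4,0,0.5],[0,0,-0.4,0,0.5],[0,0,0,0,0.5]]';python3 look.py w13
```

```text
time: 25.5
position: [675.7, -61.8, 17.3]
eef_rot: [1.0, -0.029, 0.001, 0.0]
wrist_force: [-1.0, 0.4, 6.9]
finger_gap: 60.9
time: 26.0
position: [676.9, -61.9, 59.0]
eef_rot: [1.0, -0.029, 0.002, 0.0]
wrist_force: [0.6, 0.1, -0.9]
finger_gap: 60.9
26.0 [676.9 -61.9  59. ] toolx deg -3.33 q [-0.09  0.62 -0.01  0.94  0.    1.54] gap 60.9 F [ 0.6  0.1 -0.9]
[[0.998, -0.058, 0.004], [-0.058, -0.998, -0.0], [0.004, 0.0, -1.0]]
```

View pics/w13.png

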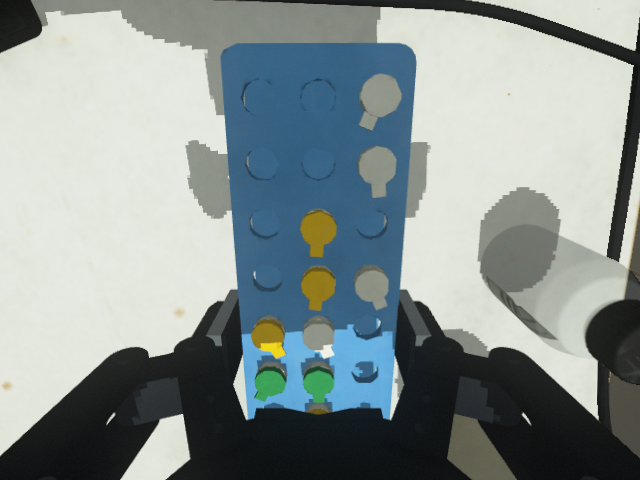

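```bash
python3 tote.py w13 '[(222,44),(416,44)]' 82
```

```text
[[654.3, 40.0, 82.0], [713.7, 36.6, 82.0]]
```

```bash
python3 -m pendant '[[0,0,-0.4,0,0.5],[-0.2,0,-0.7,0,0.5],[-0.5,0,-0.7,0,0.5],[-0.7,0,-0.47,0,0.5],[-0.8,0,0,0,0.5],[-0.8,0.3,0,0,0.5],[-0.8,0.6,0,0,0.5],[-0.5,0.8,0,0,0.5],[0,0.5,0,0,0.5],[0,0.25,0,0.4,0.5],[0,0,0,0.8,0.5],[0,0,0,1,0.5]]'; python3 -m pendant '[[0,0,0,1,0.5],[0,0,0,1,0.5],[0,0,0,1,0.5],[0,0,0,1,0.5],[0,0,0,1,0.5],[0,0,0,1,0.5],[0,0,0,0.6,0.5],[0,0,0,0.17,0.5],[0,0,0,0,0.5]]';python3 look.py w14
```

```text
time: 27.55
position: [497.6, -149.8, 147.9]
eef_rot: [0.975, -0.222, 0.0, 0.0]
wrist_force: [-0.1, -0.3, -1.2]
finger_gap: 60.5
time: 28.68
position: [497.7, -149.5, 147.6]
eef_rot: [-0.689, 0.725, -0.0, 0.0]
wrist_force: [0.6, 0.6, 0.3]
finger_gap: 61.0
28.675 [ 497.7 -149.5  147.6] toolx deg -92.97 q [-0.29  0.3  -0.31  0.96  0.    2.9 ] gap 61.0 F [0.6 0.6 0.3]
[[-0.052, -0.999, 0.0], [-0.999, 0.052, -0.0], [0.0, -0.0, -1.0]]
```

View pics/w14.png

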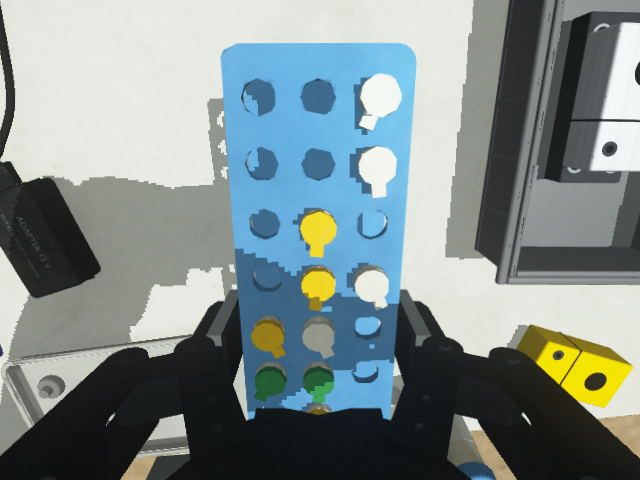

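```bash
python3 -m pendant '[[0.35,-0.16,0,0,0.5],[0.7,-0.31,0,0,0.5],[0.75,-0.34,0,0,0.5],[0.75,-0.34,0,0,0.5],[0.75,-0.34,0,0,0.5],[0.75,-0.34,0,0,0.5],[0.6,-0.27,0,0,0.5],[0.35,-0.16,0,0,0.5],[0.14,-0.05,0,0,0.5],[0,0,0,0,0.5],[0,0,0,0,0.5]]'; python3 look.py w15; python3 - <<'E'
from h import *
for n in ('scene','side'):cv2.imwrite(f'pics/{n}1.png',cv2.resize(manip.read_camera(n)[:,:,::-1],(800,600)))
E
```

```text
time: 30.1
position: [578.8, -359.3, 147.2]
eef_rot: [-0.688, 0.725, 0.0, -0.0]
wrist_force: [-0.9, -1.0, -1.2]
finger_gap: 60.7
30.1 [ 578.8 -359.3  147.2] toolx deg -93.01 q [-0.56  0.57  0.14  1.14  0.    2.64] gap 60.7 F [-0.9 -1.  -1.2]
[[-0.053, -0.999, -0.001], [-0.999, 0.053, 0.0], [-0.0, 0.001, -1.0]]
```

View pics/w15.png

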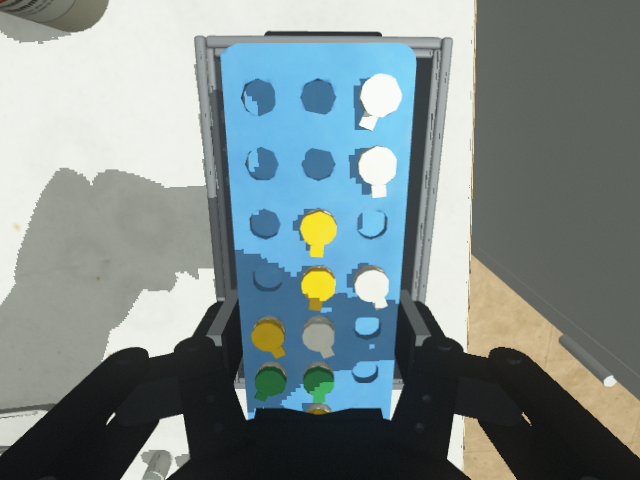

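View pics/side1.png

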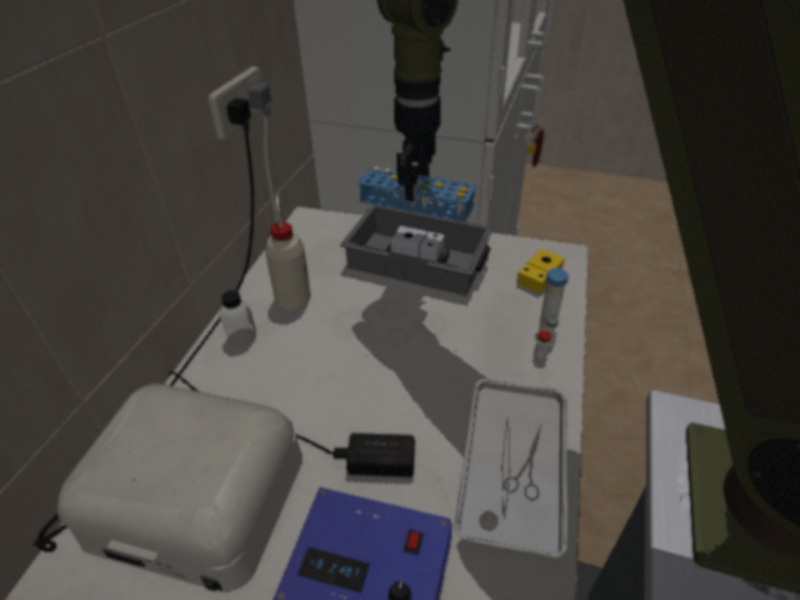

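The side view shows the rack level over the tote (about (415,195)), with the block in place and both bottles upright. I'll lower it.

```bash
python3 -m pendant '[[0,0,0.3,0,0.5],[0,0,0.5,0,0.5],[0,0,0.4,0,0.5],[0,0,0.25,0,0.5],[0,0,0.15,0,0.5],[0,0,0.05,0,0.5],[0,0,0,0,0.5]]'; python3 -m pendant '[[0,0,0.03,0,0.5],[0,0,0,0,0.5]]'
```

```text
time: 31.12
position: [579.4, -359.9, 81.6]
eef_rot: [-0.688, 0.726, -0.0, 0.0]
wrist_force: [0.2, 0.5, -0.8]
finger_gap: 60.9
time: 31.38
position: [579.3, -359.9, 80.4]
eef_rot: [-0.688, 0.726, -0.0, 0.0]
wrist_force: [-0.9, 0.7, -1.5]
finger_gap: 60.7
```

```bash
python3 -m pendant '[[0,0,0.05,0,0.5],[0,0,0.05,0,0.5],[0,0,0.04,0,0.5],[0,0,0,0,0.5]]'; python3 -m pendant '[[0,0,0.03,0,0.5],[0,0,0,0,0.5]]'; python3 -m pendant '[[0,0,0.02,0,0.5],[0,0,0,0,0.5]]'
```

```text
time: 31.88
position: [578.9, -359.6, 74.2]
eef_rot: [-0.688, 0.726, 0.0, -0.0]
wrist_force: [0.8, 0.8, -1.7]
finger_gap: 61.2
time: 32.12
position: [579.0, -359.7, 73.2]
eef_rot: [-0.688, 0.726, 0.0, -0.0]
wrist_force: [0.6, -0.5, -0.3]
finger_gap: 60.7
time: 32.38
position: [579.1, -359.7, 72.4]
eef_rot: [-0.688, 0.726, 0.0, -0.0]
wrist_force: [0.9, 0.8, -1.7]
finger_gap: 61.0
```

```bash
python3 -m pendant '[[0,0,0.02,0,0.5],[0,0,0,0,0.5]]'; python3 -m pendant '[[0,0,0.02,0,0.5],[0,0,0,0,0.5]]'
```

```text
time: 32.62
position: [579.2, -359.8, 72.2]
eef_rot: [-0.688, 0.726, -0.0, 0.0]
wrist_force: [-1.0, 0.5, 3.7]
finger_gap: 60.6
time: 32.88
position: [579.2, -359.8, 72.2]
eef_rot: [-0.688, 0.726, -0.0, 0.0]
wrist_force: [-2.7, 1.3, 7.0]
finger_gap: 60.5
```

```bash
python3 -m pendant '[[0,0,0,0,0.78],[0,0,0,0,0.85],[0,0,0,0,0.92],[0,0,0,0,0.95],[0,0,0,0,0.95]]'; python3 -m pendant '[[0,0,-0.3,0,0.95],[0,0,-0.6,0,0.95],[0,0,-1,0,1],[0,0,-1,0,1],[0,0,-0.5,0,1],[0,0,0,0,1]]'; python3 look.py w16; python3 - <<'E'
from h import *
cv2.imwrite('pics/side2.png',manip.read_camera('side')[:,:,::-1])
a=cv2.imread('pics/side2.png');cv2.imwrite('pics/f.png',cv2.resize(a[120:250,160:420],None,fx=3,fy=3,interpolation=cv2.INTER_CUBIC))
E
```

```text
time: 33.5
position: [579.1, -359.7, 70.8]
eef_rot: [-0.688, 0.726, 0.0, -0.0]
wrist_force: [0.5, -0.5, -0.1]
finger_gap: 81.3
time: 34.25
position: [580.5, -360.6, 210.1]
eef_rot: [-0.688, 0.726, -0.003, 0.001]
wrist_force: [0.4, -0.3, -0.9]
finger_gap: 85.3
34.25 [ 580.5 -360.6  210.1] toolx deg -93.03 q [-0.56  0.54  0.25  1.28  0.    2.64] gap 85.3 F [ 0.4 -0.3 -0.9]
[[-0.053, -0.999, 0.005], [-0.999, 0.053, -0.003], [0.003, -0.005, -1.0]]
```

View pics/w16.png

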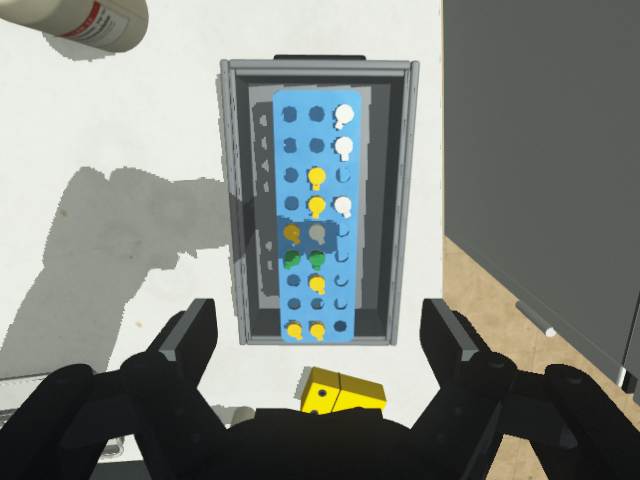

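View pics/f.png

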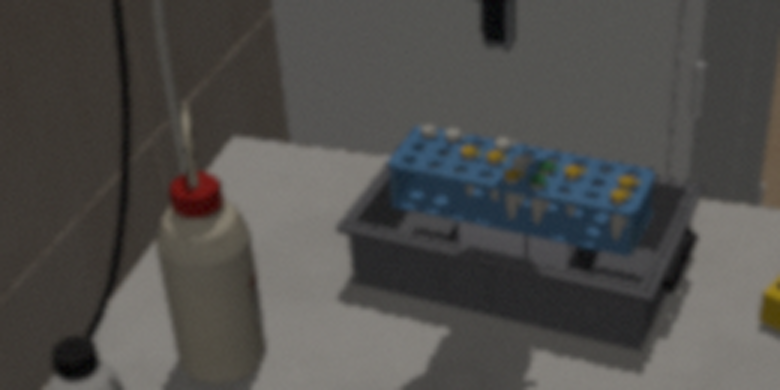

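```bash
python3 - <<'E'
from h import *
a=np.load('pics/w16.npy');C=cam('wrist',dict(position=a[:3],eef_rot=a[3:]))
P=plane(C,[(273,91),(361,92),(355,342),(281,343)],95);print(rect(P),np.linalg.norm(P[0]-P[1]),np.linalg.norm(P[2]-P[3]))
D=cam('side');S=plane(D,(np.array([(418,127),(655,165),(625,213),(388,170)])+.5)/3-.5+[160,120],95)
print(rect(S)); print(manip.sense()['wrist_force'],manip.sense()['time']); manip.hand_in()
E
```

```text
(array([ 580.3, -360.7]), np.float64(177.2), np.float64(198.9), np.float64(61.6)) 60.18768198243059 63.01210697827127
(array([ 580.5, -357.8]), np.float64(179.4), np.float64(190.0), np.float64(66.2))
[-0.00947816  0.2485437  -0.99182298] 34.35
the job is handed in; nothing more can be done
```

The tote is packed and handed in at about 34 s of the 72 s allowed. From the floor up it holds the steel plate, the clamp block and the tube rack. I lowered each part until the wrist force showed contact, then let go; no part was dropped.

These are the last checks. Distances are from the tote centre at about (579, −360) mm, with the tote's length at about 177°:

| Part | Centre (mm) | Direction of its length | Offset from tote centre |
|---|---|---|---|
| Steel plate | (580, −361) | 177.1° | within about 2 mm |
| Clamp block | (579, −360) | 176.8° | within about 1 mm |
| Tube rack | (580, −361) | 177.2° | within about 2 mm |

- **Tool height at contact:** The tool height at contact matched each part's expected level: plate on the floor, block on the plate, rack on the block.
- **Bottles and gripper:** After the last placement the wash bottle was upright in the side view. Only the cap of the reagent bottle was in view then, but both stood upright in the full side view just before it. The gripper was clear at 210 mm with close to zero force.

**Disagreements:** The coarse side view gave the rack's direction about 2° off the wrist view and its size off by 4–10 mm. In the wrist view the rack's two ends came out 60 and 63 mm wide, against 62 mm. I put both down to corner-picking error, because the rack looked level in the side view. I did not measure its tilt any more closely than that.

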